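Offer the nuts at the pouring corner of a parts tray

TASK

The welder wants the three nuts within reach of the tee joint, to pick them up one after another. Lift the parts tray by its black grip, bring its mouth in front of the tee's upright plate, squarely facing the middle of it, a hand's breadth from the plate and a hand's breadth above the table, and tip it mouth-down to about 30 degrees until all three nuts have slid down to the mouth corner. Finish while holding it there, still and tilted; no nut may fall out or be pushed with the gripper, and the tee joint and the other things stay where they are.

Things in the scene. Friction and masses are not known exactly. Their poses are not given: they have to be found in the camera images.
- parts_tray: bare metal parts tray, 0.26 kg, a 135 mm square pan with two opposite corners cut off: mouth and grip. Origin: underside, centre of the square. x runs along the diagonal from mouth (-65.5 mm) to grip corner (+71.5), y along the other (corners at +-95.5), z up. Floor 3 mm, walls 2.5 mm thick, 42 mm high, falling to 19 beside the mouth. Starts flat on the table, mouth toward the robot within 45 degrees
- tray_lip (a point): middle of the top edge of the low lip that closes the tray's mouth corner, at (-65.5, 0, 17) mm in the tray's frame; the lip is 60 mm wide and stands 14 mm above the tray's floor
- tray_grip (a point): middle of the tray's upright black rubber grip, at (73.5, 0, 75) mm in the tray's frame. The grip is 11 mm thick along tray x (pinch it across x, from above), 34 mm wide along y and reaches from 50 to 96 mm above the tray's underside; the walls end 8 mm below it
- nut_1: hex nut of plain steel, 23 x 27 x 12 mm, 34 g, loose and flat on the tray's smooth floor (friction about 0.2, 0.16 to 0.24); origin: middle of its underside. At the mouth corner means: origin at x below -10 mm in the tray's frame
- nut_2: hex nut of plain steel, 23 x 27 x 12 mm, 34 g, loose and flat on the tray's smooth floor (friction about 0.2, 0.16 to 0.24); origin: middle of its underside. At the mouth corner means: origin at x below -10 mm in the tray's frame
- nut_3: hex nut of plain steel, 23 x 27 x 12 mm, 34 g, loose and flat on the tray's smooth floor (friction about 0.2, 0.16 to 0.24); origin: middle of its underside. At the mouth corner means: origin at x below -10 mm in the tray's frame
- tee_joint: tacked tee joint of rusty steel, 0.33 kg, loose: foot plate 60 mm (x) x 100 mm (y) x 4 mm, with a 4 mm thick upright plate along y in its middle, 49 mm high in all. Origin: underside, centre. The upright plate's faces look along +x and -x; +x points away from the robot within 30 degrees. The tray's mouth may face either face
- magnet_holder: flat triangular magnetic corner holder, 58 x 100 x 20 mm, lying loose on the table; origin: underside, centre; bystander
- spanner: open-ended spanner 200 mm long (y), 35 mm wide (x), 6 mm thick, loose on the table; origin: underside, centre; bystander
- coupon_c: practice plate 150 mm (x) x 65 mm (y) x 8 mm with a weld bead, loose on the table; origin: underside, centre; bystander
Mind the look-alikes: they are no part of the job. Leave any blue look-alike of the tee_joint alone.

How it is judged (in metres and radians):
At the end, for the whole second after the job is handed in: Gripper holds the tray still, clear of table and tee: lip 50 to 150 mm up, 45 to 140 mm from the upright plate, within 45 mm of its middle, square to it within 20 degrees; tipped mouth-down 17 to 43 degrees; all three nuts at rest in the mouth corner (tray x below -10 mm) (height (world z) of tray_lip between 0.05 and 0.15 m and angle between parts_tray's own x axis and vertical between 0.8208 and 1.2708 rad and angle between parts_tray's own z axis and vertical between 0.3 and 0.75 rad and ((x of tray_lip in the frame of tee_joint between 0.045 and 0.14 m and x of tray_grip in the frame of tee_joint above 0.092 m) or (x of tray_lip in the frame of tee_joint between -0.14 and -0.045 m and x of tray_grip in the frame of tee_joint below -0.092 m)) and y of tray_lip in the frame of tee_joint between -0.045 and 0.045 m and angle between the y axis of parts_tray and the y axis of tee_joint, either way round below 0.35 rad and contact force between the fingers and parts_tray above 2 N and contact force between parts_tray and tee_joint below 0.1 N and linear speed of each of parts_tray, nut_1, nut_2, nut_3 below 0.03 m/s and angular speed of parts_tray below 0.35 rad/s and x of each of nut_1, nut_2, nut_3 in the frame of parts_tray below -0.01 m and y of nut_1 in the frame of parts_tray between -0.06 and 0.06 m and z of nut_1 in the frame of parts_tray between -0.003 and 0.022 m and y of nut_2 in the frame of parts_tray between -0.06 and 0.06 m and z of nut_2 in the frame of parts_tray between -0.003 and 0.022 m and y of nut_3 in the frame of parts_tray between -0.06 and 0.06 m and z of nut_3 in the frame of parts_tray between -0.003 and 0.022 m); the arm keeps its last pose, push and grip.
It fails at once if a nut leaves the tray (distance between any of nut_1, nut_2, nut_3 and parts_tray above 0.125 m).
It fails at once if the nuts are pushed with the gripper instead of sliding (contact force between any of nut_1, nut_2, nut_3 and the fingers above 0.5 N).
It fails at once if the tee joint is shifted (distance of tee_joint from where it was at the start of the episode above 0.02 m).
It fails at once if a neighbouring thing is shifted (distance of any of magnet_holder, spanner, coupon_c from where it was at the start of the episode above 0.03 m).
It also fails if it takes over 45 s, if anything falls off the work surface, if the arm or the gripper's body presses on something with over 40 N, if the wrist force passes 120 N, or if a joint passes its speed limit or range.

ROBOT

A 6-joint arm with a two-finger parallel gripper is mounted at the origin on a cart in front of the work surface, level with it; the furniture and walls round the work are solid. World frame = base frame: x ahead of the robot, y to its left, z up, the work surface at z = 0. Lengths are in m, angles in degrees, forces in N, time in s.
With the tool pointing down it reaches from about 0.3 to 0.75 m from the base axis. Payload 8.5 kg.
Tool frame: the origin (TCP) lies on the centre line of the jaws, within the pads' length; the fingertips stand 17 mm ahead of it and the grasp point (between the pads) lies 2 mm behind it; z points along the fingers, y is the direction in which the jaws open and shut (so a half turn about z gives the same grasp; the last joint's range is limited). The gripper opens to 85 mm and grips with 20 to 120 N. Pads are 22 mm wide; open, the fingers measure 114 mm over their backs; the gripper's body (76 mm by 85 mm) begins 54 mm behind the grasp point. The pads swing forward as they close: fully open they stand 13 mm farther back than shut.
Start: joints at [-80.002, 21.807, 74.336, -0, 83.858, -12.336], TCP at [0.209, -0.509, 0.226] pointing down, gripper open.
Joint ranges: [-178.18, 178.18], [-50.72, 133.34], [12.68, 142.11], [-81.47, 261.47], [9.98, 163.14], [-165.26, 165.26]. Speed limits (degrees/s): [136.94, 136.94, 180, 180, 180, 180].

INTERFACE

Orientations are given as a 3x3 rotation matrix whose columns are the frame's x, y, z axes.
In Python, from rig import env, imaging, close_job gives the robot as it stands.
- The arm moves only by the tool step_arm, never from a script. Its argument "steps" is one flat list of numbers, 7 for each row, row after row: the opening, from 0 (shut) to 1 (fully open), then the shift along the tool's x, y, z as a fraction of full scale, then the turn, a rotation vector about the tool's x, y, z as a fraction of full scale. A call has 1 to 10 rows; each row is the pose to reach, as a shift and turn from the pose commanded when the call began, along the tool's axes at that moment; what a row does not reach only later rows make up. Full scale, the value 1, is 0.3 m for a shift and 45 degrees for a turn. A row lasts 1/10 s, in which the tool goes at most 50 mm and 8.59 degrees, less where a joint would pass 70% of its speed; a pose out of reach is approached as far as the arm can. A call with a number of a shift or a turn outside -1 to 1 is refused whole. A call with a gripper value outside its range is refused whole. The fingers move at their own pace and stop on an object; "grip_force" is the grip in N (left out, the last holds). Time passes only in rows, so rows that repeat a pose let the fingers close. It gives the time, the measured TCP pose, the force and the opening at its end, in the units of the state.
- env.observe(): the state, without advancing time (a new reading comes with each control period).
- imaging.get_image(name): name is "scene" or "top" or "wrist"; returns (picture, depth): 384x512x3 uint8, blue, green, red; 384x512 float32, m along the optical axis (not along the pixel's ray), 0 where there is no reading.
- imaging.get_calibration(name): a dict with "camera_matrix" (3x3 intrinsics, pixels), "world_from_camera" (4x4, takes a point from camera to world coordinates). Camera axes: x right, y down, z forward; pixel columns grow to the right and rows downward; lengths in m; the calibration is good to about 2 mm. A picture is of the moment at which its call begins: read the wrist's pose just before it. get_calibration takes no time and is no camera call; for the wrist camera it gives the pose at the moment of the call.
- close_job(): hands the job in, once; it reports no verdict.
Trained networks look in the newest picture that a camera, given by its name, has taken for a name from the list of things; names that differ only in an ending like _2 or _b are one class to them, and where a whole thing is asked for, a point or a joint stands for the part that bears it (a point fixed in the world has none). Each returns a list of dicts, best first, with "score" (0 to 1); they miss things now and then, are a little off and sometimes report something else, mostly with a low value. They report only what shows in the picture. A call takes as long as a camera call. They do not tell look-alikes from the thing itself.
- imaging.spot_in(camera, target): "pixel" ([column, row] in pixels, amid what is visible of it).
- imaging.regions_of(camera, target): "mask" (384x512 bool, what is visible of it) and "pixel" ([column, row] in pixels, amid what is visible of it).
- imaging.pinpoint(camera, target): "pixel" ([column, row] in pixels: a listed point, or the origin of a listed thing).
The state is a dict: "time_s": time; "q": joint angles; "qvel": joint speeds; "joint_efforts": joint torques, N m; "position": TCP position; "tool_rot": TCP orientation; "ft_force": force on the tool from outside, world axes, zero at the start; "wrist_torque": the same for the moment, N m; "grip_width": finger opening in m.
Only numpy, scipy, OpenCV 4.12 (cv2) and the standard library are available. Lean on these libraries where they do the work, as an engineer would, in place of code of your own. Each camera call takes 0.05 s, during which the arm holds its last target.

## Working session

There is one attempt and no reset: what is moved stays moved. The work goes in short steps, Python scripts to look and compute and a tool call to move; the robot and the scene stay as the last step left them, time stands still between calls to the robot, and variables do not carry over. Pictures are saved under pics/ and viewed, and the job is handed in when it is done.

Besides the shell and the picture viewer there is one more tool, called after "Call:" by a JSON object that holds its "method" and its "body", one argument or row to a line. step_arm: Moves the arm, as the interface text tells. Shift numbers are shares of 0.3 m and turn numbers shares of 45 degrees, none past 1 either way. Its arguments: {"type":"object","properties":{"steps":{"type":"array","items":{"type":"number"}},"grip_force":{"type":"number"}},"required":["steps"]}

```bash
mkdir -p pics; cat > h.py <<'E'
import numpy as np, cv2
from rig import env, imaging, close_job
def save(n,f):
    p,d=imaging.get_image(n); cv2.imwrite('pics/'+f,p); return p,d
def deproj(n,px,d,T=None):
    c=imaging.get_calibration(n);K=c['camera_matrix'];T=c['world_from_camera'] if T is None else T
    px=np.atleast_2d(px); r=np.c_[(px[:,0]-K[0,2])/K[0,0],(px[:,1]-K[1,2])/K[1,1],np.ones(len(px))]*np.reshape(d,(-1,1))
    return r@np.array(T)[:3,:3].T+np.array(T)[:3,3]
def proj(n,P):
    c=imaging.get_calibration(n);T=np.linalg.inv(c['world_from_camera']);K=np.array(c['camera_matrix'])
    q=np.atleast_2d(P)@T[:3,:3].T+T[:3,3]; q=q@K.T; return q[:,:2]/q[:,2:]
E
python3 - <<'E'
from h import *
for n in ['top','scene']:
    p,d=save(n,n+'0.png'); np.save(n+'_d.npy',d); 
    c=imaging.get_calibration(n); print(n,np.round(c['camera_matrix'],1).tolist(),np.round(c['world_from_camera'],3).tolist())
    for t in ['parts_tray','tray_lip','tray_grip','nut_1','tee_joint','magnet_holder','spanner','coupon_c']:
        for r in imaging.pinpoint(n,t)[:5]:
            print(t,round(r['score'],2),np.round(r['pixel'],1))
print(env.observe())
E
```

```text
top [[428.4, 0.0, 261.8], [0.0, 428.4, 193.9], [0.0, 0.0, 1.0]] [[0.022, -0.997, 0.071, 0.42], [-1.0, -0.021, 0.021, 0.059], [-0.02, -0.071, -0.997, 1.419], [0.0, 0.0, 0.0, 1.0]]
parts_tray 0.89 [190.6 206.1]
tray_lip 0.88 [175.3 223. ]
tray_grip 0.81 [201.1 183.9]
tray_grip 0.18 [301.  224.1]
nut_1 0.73 [176.2 222. ]
nut_1 0.59 [202. 206.]
nut_1 0.58 [177.8 196. ]
nut_1 0.41 [195.2 197. ]
nut_1 0.22 [369.5 220.4]
tee_joint 0.74 [256.9 222.1]
tee_joint 0.72 [304.4 223.5]
tee_joint 0.37 [192.9 195.6]
magnet_holder 0.6 [279.4 164.7]
magnet_holder 0.45 [191.9 206.3]
spanner 0.56 [368.  217.7]
coupon_c 0.74 [342.9 168.1]
scene [[453.2, 0.0, 255.7], [0.0, 453.2, 193.3], [0.0, 0.0, 1.0]] [[-0.977, 0.107, -0.182, 0.726], [0.211, 0.53, -0.821, 1.007], [0.008, -0.841, -0.541, 0.708], [0.0, 0.0, 0.0, 1.0]]
parts_tray 0.78 [301.6 292.2]
tray_lip 0.66 [328.1 294. ]
tray_lip 0.37 [284.5 301.8]
tray_grip 0.6 [263.8 250.9]
nut_1 0.66 [283.4 302.6]
nut_1 0.56 [288.2 284.5]
nut_1 0.41 [302.  271.4]
tee_joint 0.94 [279.2 191.2]
tee_joint 0.83 [297.3 225.2]
magnet_holder 0.65 [286.8 283.7]
magnet_holde
[... 163 characters left out ...]
32e-03,
        8.38584290e+01, -1.23363309e+01]), 'qvel': array([ 0.13889874,  0.03659118, -0.01252125,  0.06392023,  0.00441597,
        0.10179206]), 'joint_efforts': array([ 1.07350177e-03, -4.48317933e+01, -2.31462765e+01, -1.96838273e-04,
        4.89053382e-04,  7.83899623e-06]), 'position': array([ 0.20899597, -0.50871613,  0.22602075]), 'tool_rot': array([[ 9.24988877e-01,  3.79994180e-01,  3.10522447e-05],
       [ 3.79994179e-01, -9.24988877e-01,  2.92689402e-05],
       [ 3.98450079e-05, -1.52737719e-05, -9.99999999e-01]]), 'ft_force': array([ 0.40652521,  0.50812937, -0.0696453 ]), 'wrist_torque': array([-0.04136646,  0.01863055, -0.00381321]), 'grip_width': 0.08583849471614421}
```

```bash
python3 -c "
import cv2
p=cv2.imread('pics/top0.png');cv2.imwrite('pics/top0c.png',cv2.resize(p[130:270,130:400],None,fx=2.9,fy=2.9,interpolation=cv2.INTER_CUBIC))
p=cv2.imread('pics/scene0.png');cv2.imwrite('pics/scene0c.png',cv2.resize(p[130:340,170:400],None,fx=2.8,fy=2.8,interpolation=cv2.INTER_CUBIC))"
```

```text
(no output)
```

View pics/top0c.png

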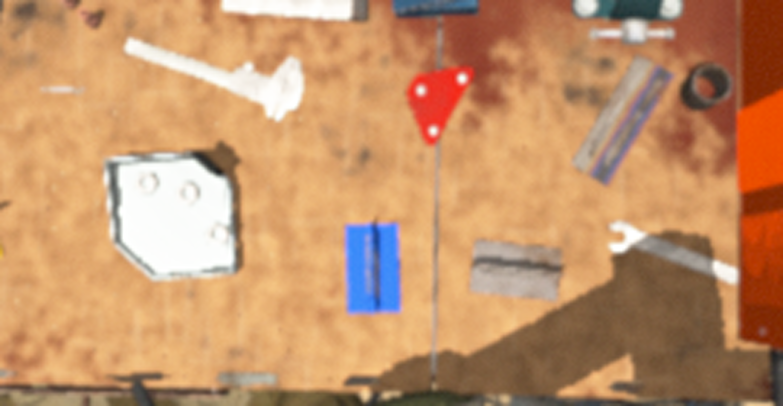

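View pics/scene0c.png

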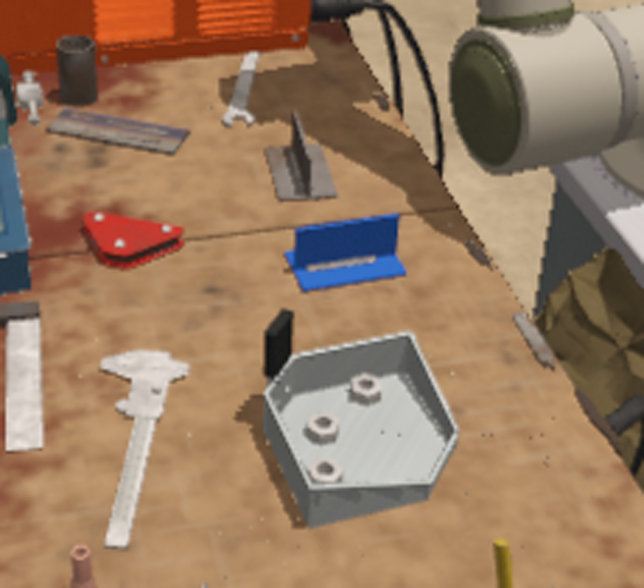

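View pics/top0.png

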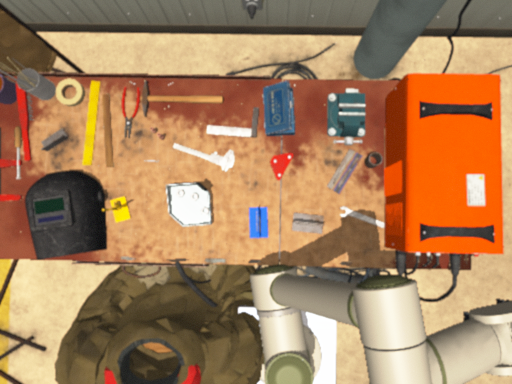

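The top view shows the tray at about (190,206), with its mouth at lower left and grip at about (207,183). The rusty tee is at (307,223) and the blue look-alike at (258,222). Next I'll measure the metric poses from depth.

```bash
python3 - <<'E'
from h import *
C={}
for n in ['top','scene']:
    d=np.load(n+'_d.npy'); v,u=np.nonzero(d>0); P=deproj(n,np.c_[u,v],d[v,u]); C[n]=P
    # table bias
    m=(P[:,0]>.35)&(P[:,0]<.6)&(P[:,1]>-.3)&(P[:,1]<.3)
    print(n,'table z median',np.median(P[m,2]))
    g=P[(P[:,2]>.052)&(P[:,2]<.11)&(P[:,0]>.33)&(P[:,0]<.6)&(P[:,1]>.1)&(P[:,1]<.35)]
    print('grip pts',len(g),g.mean(0) if len(g) else '',g.min(0) if len(g) else '',g.max(0) if len(g) else '')
    w=P[(P[:,2]>.012)&(P[:,0]>.33)&(P[:,0]<.62)&(P[:,1]>.1)&(P[:,1]<.38)]
    print('tray pts',len(w),w.min(0),w.max(0))
    for cy in (-.17,-.03):
      t=P[(P[:,2]>.02)&(P[:,2]<.07)&(P[:,0]>.26)&(P[:,0]<.46)&(P[:,1]>-.17)&(P[:,1]<-.03)]
    print('tee up',len(t),t.mean(0),t.min(0),t.max(0))
    if len(t)>3:
        l=cv2.fitLine(t[:,:2].astype(np.float32),cv2.DIST_HUBER,0,.01,.01).ravel();print('line',l,np.degrees(np.arctan2(l[1],l[0])))
    for r in imaging.regions_of(n,'tee_joint')[:2]:
        m=r['mask']; vv,uu=np.nonzero(m&(d>0)); Q=deproj(n,np.c_[uu,vv],d[vv,uu])
        lo=Q[Q[:,2]<.015]; rect=cv2.minAreaRect(lo[:,:2].astype(np.float32)); print('tee mask',r['pixel'],r['score'],rect)
        up=Q[Q[:,2]>.015]
        if len(up)>4:
          l=cv2.fitLine(up[:,:2].astype(np.float32),cv2.DIST_HUBER,0,.01,.01).ravel();print(' up',len(up),up.min(0),up.max(0),l)
print(env.observe()['time_s'])
def ray(n,px,z):
    a=deproj(n,px,1.)[0]; o=np.array(imaging.get_calibration(n)['world_from_camera'])[:3,3]; return o+(a-o)*(z-o[2])/(a[2]-o[2])
print('top: lip',ray('top',[175.3,223],.017),'grip',ray('top',[201.1,183.9],.075),'org',ray('top',[190.6,206.1],0))
print('scene: lip',ray('scene',[328.1,294],.017),'grip',ray('scene',[263.8,250.9],.075),'org',ray('scene',[301.6,292.2],0))
print('tee top',ray('top',[304.4,223.5],0),'scene',ray('scene',[279.2,191.2],0))
for p in ([176.2,222],[202,206],[177.8,196],[195.2,197]): print('nut',ray('top',p,.01))
E
```

```text
top table z median 0.0014014009956190288
grip pts 56 [0.52425691 0.25298378 0.08530647] [0.42659316 0.10144025 0.05213068] [0.54981873 0.29316865 0.10225377]
tray pts 360 [0.34443949 0.1000634  0.01205219] [0.55141902 0.37979543 0.10225377]
tee up 36 [ 0.4282267  -0.06919221  0.04934794] [ 0.42447626 -0.11122768  0.02825136] [ 0.4329306  -0.03236094  0.05763966]
line [ 0.0911689   0.9958354   0.4271334  -0.08194739] 84.76914
tee mask [256.8, 219.2] 0.93 ((0.4271581768989563, 0.09972482919692993), (0.09895437210798264, 0.059460580348968506), 1.5715272426605225)
 up 50 [0.38240428 0.09714461 0.01689302] [0.47438751 0.10255051 0.05929143] [0.99807227 0.06206202 0.4293275  0.09975891]
tee mask [305.6, 220.1] 0.59 ((0.4302729368209839, -0.061593443155288696), (0.05917505547404289, 0.09882600605487823), 0.014052622020244598)
 up 41 [ 0.42447626 -0.10577876  0.02825136] [ 0.43546781 -0.01303571  0.05763966] [ 0.09300844  0.9956653   0.4289019  -0.06164151]
scene table z median 0.0008230631237287622
grip pts 200 [0.53610637 0.2861879  0.0795317 ] [0.46754868 0.10476182 0.0525036 ] [0.5481218
[... 622 characters left out ...]
348251), (0.16095060110092163, 0.05976700410246849), 86.000732421875)
 up 99 [ 0.42253297 -0.1108101   0.01508975] [ 0.43400543 -0.00885359  0.0520588 ] [ 0.08953553  0.9959836   0.42821145 -0.06051459]
1.0
top: lip [0.41763613 0.37044749 0.017     ] grip [0.54275025 0.28019382 0.075     ] org [0.47477831 0.32516999 0.        ]
scene: lip [0.42690685 0.3707957  0.017     ] grip [0.54416256 0.27482459 0.075     ] org [0.47380592 0.33842861 0.        ]
tee top [ 0.42533182 -0.05344846  0.        ] scene [ 0.4181446  -0.06412533  0.        ]
nut [0.42097645 0.36914262 0.01      ]
nut [0.47552021 0.28555286 0.01      ]
nut [0.50692726 0.36693559 0.01      ]
nut [0.50480868 0.30905199 0.01      ]
```

```bash
python3 - <<'E'
from h import *
from scipy.optimize import least_squares
A=[]
for n in ['top','scene']:
    d=np.load(n+'_d.npy'); v,u=np.nonzero(d>0); P=deproj(n,np.c_[u,v],d[v,u]); A.append(P)
poly=np.array([[-65.5,30],[0,95.5],[71.5,24],[71.5,-24],[0,-95.5],[-65.5,-30]])/1e3
def dist(q):
    D=[]
    for a,b in zip(poly,np.roll(poly,-1,0)):
        t=np.clip(((q-a)@(b-a))/((b-a)@(b-a)),0,1); D.append(np.linalg.norm(q-a-t[:,None]*(b-a),axis=1))
    return np.min(D,0)
for name,P in [('top',A[0]),('scene',A[1])]:
    w=P[(P[:,2]>.02)&(P[:,2]<.047)&(np.hypot(P[:,0]-.478,P[:,1]-.322)<.12)]
    g=P[(P[:,2]>.052)&(P[:,2]<.11)&(np.hypot(P[:,0]-.542,P[:,1]-.278)<.03)]
    def f(p):
        c,s=np.cos(p[2]),np.sin(p[2]);R=np.array([[c,-s],[s,c]])
        return np.r_[dist((w[:,:2]-p[:2])@R)]
    for y0 in (-25,-36,-45):
        r=least_squares(f,[.478,.322,np.radians(y0)],loss='soft_l1',f_scale=.003)
        p=r.x; c,s=np.cos(p[2]),np.sin(p[2]);R=np.array([[c,-s],[s,c]])
        print(name,len(w),p[:2],np.degrees(p[2]),r.cost,'grip pred',p[:2]+R@[.0735,0], 'grip pts',len(g),g.mean(0),'local',((g[:,:2]-p[:2])@R).min(0),((g[:,:2]-p[:2])@R).max(0))
P=A[0]
for x0 in np.arange(.45,.85,.05):
    print(round(x0,2),[round(float(np.max(P[(abs(P[:,0]-x0-.025)<.025)&(abs(P[:,1]-y0-.025)<.025),2],initial=0)),3) for y0 in np.arange(-.3,.45,.05)])
E
```

```text
top 221 [0.47966025 0.32696026] -40.10829771959915 0.000734362872551109 grip pred [0.53587512 0.27960903] grip pts 48 [0.53563604 0.27813849 0.09042461] local [ 0.06778907 -0.01612813] [0.07923798 0.01704856]
top 221 [0.47966025 0.32696026] -40.108301446301496 0.0007343628725504899 grip pred [0.53587511 0.27960903] grip pts 48 [0.53563604 0.27813849 0.09042461] local [ 0.06778906 -0.01612812] [0.07923798 0.01704856]
top 221 [0.47966025 0.32696026] -40.10829973112763 0.0007343628725506743 grip pred [0.53587512 0.27960903] grip pts 48 [0.53563604 0.27813849 0.09042461] local [ 0.06778906 -0.01612813] [0.07923798 0.01704856]
scene 1016 [0.47833302 0.32916076] -40.151395345666444 0.00103342058969136 grip pred [0.53451225 0.28176726] grip pts 199 [0.53645088 0.28709958 0.07966752] local [ 0.06683461 -0.01687524] [0.0789398  0.01785907]
scene 1016 [0.47832737 0.32916343] -40.137758978960406 0.001033434781855589 grip pred [0.53451788 0.28178331] grip pts 199 [0.53645088 0.28709958 0.07966752] local [ 0.06684475 -0.0168903 ] [0.07894454 0.01784312]
scene 1016 [0.47832736 0.32916343] -40.1377
[... 346 characters left out ...]
09, 0.007, 0.009, 0.102, 0.051, 0.048, 0.047]
0.55 [0.212, 0.011, 0.013, 0.015, 0.009, 0.008, 0.024, 0.022, 0.009, 0.01, 0.01, 0.009, 0.052, 0.009, 0.007]
0.6 [0.208, 0.075, 0.015, 0.012, 0.009, 0.022, 0.027, 0.025, 0.009, 0.011, 0.013, 0.012, 0.01, 0.009, 0.011]
0.65 [0.077, 0.066, 0.074, 0.058, 0.009, 0.024, 0.025, 0.008, 0.008, 0.01, 0.01, 0.014, 0.01, 0.013, 0.046]
0.7 [0.008, 0.115, 0.118, 0.113, 0.009, 0.042, 0.115, 0.085, 0.021, 0.015, 0.012, 0.012, 0.008, 0.01, 0.052]
0.75 [0.009, 0.121, 0.121, 0.116, 0.011, 0.05, 0.118, 0.086, 0.021, 0.008, 0.009, 0.008, 0.008, 0.008, 0.008]
0.8 [0.011, 0.117, 0.119, 0.116, 0.008, 0.054, 0.116, 0.088, 0.022, 0.008, 0.025, 0.028, 0.027, 0.026, 0.026]
```

```bash
cat >> h.py <<'E'
from scipy.spatial.transform import Rotation as Ro
def plan(pos,rot,base=None):
    s=env.observe(); p0,R0=(s['position'],s['tool_rot']) if base is None else base
    d=R0.T@(np.array(pos)-p0)/.3; w=Ro.from_matrix(R0.T@rot).as_rotvec(degrees=True)/45
    print('shift',np.round(d,3),'turn',np.round(w,3))
def toolrot(yaw,tilt=0):  # tray yaw deg, tilt mouth-down deg; tool y = tray x, z=-tray z
    Rt=Ro.from_euler('z',yaw,degrees=True).as_matrix()@Ro.from_euler('y',-tilt,degrees=True).as_matrix()
    return np.c_[Rt[:,1],Rt[:,0],-Rt[:,2]]
E
python3 - <<'E'
from h import *
d=np.load('top_d.npy'); v,u=np.nonzero(d>0); P=deproj('top',np.c_[u,v],d[v,u])
for x0 in np.arange(.15,.7,.05):
    print(round(x0,2),[round(float(np.max(P[(abs(P[:,0]-x0-.025)<.025)&(abs(P[:,1]-y0-.025)<.025),2],initial=0)),3) for y0 in np.arange(-.6,-.1,.05)])
plan([.33,-.30,.36],env.observe()['tool_rot'])
E
```

```text
0.15 [0.0, 0.0, 0.452, 0.552, 0.581, 0.611, 0.645, 0.677, 0.686, 0.685]
0.2 [0.296, 0.314, 0.453, 0.55, 0.576, 0.602, 0.62, 0.673, 0.69, 0.689]
0.25 [0.006, 0.064, 0.494, 0.545, 0.543, 0.063, 0.007, 0.669, 0.69, 0.689]
0.3 [0.01, 0.191, 0.053, 0.057, 0.069, 0.068, 0.01, 0.656, 0.689, 0.689]
0.35 [0.261, 0.288, 0.29, 0.264, 0.291, 0.277, 0.008, 0.008, 0.008, 0.01]
0.4 [0.262, 0.288, 0.3, 0.303, 0.297, 0.279, 0.013, 0.011, 0.01, 0.054]
0.45 [0.262, 0.265, 0.265, 0.266, 0.265, 0.265, 0.011, 0.016, 0.013, 0.011]
0.5 [0.262, 0.265, 0.265, 0.264, 0.265, 0.264, 0.209, 0.009, 0.016, 0.013]
0.55 [0.262, 0.265, 0.265, 0.266, 0.267, 0.265, 0.212, 0.011, 0.013, 0.015]
0.6 [0.263, 0.266, 0.266, 0.265, 0.267, 0.264, 0.208, 0.075, 0.015, 0.012]
0.65 [0.261, 0.267, 0.266, 0.265, 0.267, 0.266, 0.077, 0.066, 0.074, 0.058]
shift [ 0.638 -0.49  -0.447] turn [0. 0. 0.]
```

Call:
{"method": "step_arm", "body": {
  "steps": [1,0,0,-0.62,0,0,0,1,0,0,-0.62,0,0,0,1,0,0,-0.62,0,0,0,1,0.1,-0.08,-0.62,0,0,0,1,0.638,-0.49,-0.62,0,0,0,1,0.638,-0.49,-0.62,0,0,0,1,0.638,-0.49,-0.62,0,0,0,1,0.638,-0.49,-0.62,0,0,0,1,0.638,-0.49,-0.62,0,0,0]
}}

```text
time_s: 1.9
position: [0.3318, -0.296, 0.4133]
tool_rot: [[0.923, 0.385, 0.002], [0.385, -0.923, -0.001], [0.001, 0.002, -1.0]]
ft_force: [-0.3, -0.1, 0.2]
grip_width: 0.0855
```

```bash
python3 - <<'E'
from h import *
s=env.observe();print(s['time_s'],s['position'],s['q'])
plan([.45,-.02,.40],s['tool_rot']); 
E
```

```text
1.9 [ 0.33177722 -0.2959525   0.413268  ] [-5.70883288e+01  6.71006882e+00  6.49603562e+01  5.17727178e-02
  1.08204501e+02  1.02911308e+01]
shift [ 0.718 -0.697  0.044] turn [0. 0. 0.]
```

Call:
{"method": "step_arm", "body": {
  "steps": [1,0.718,-0.697,0.044,0,0,-0.3,1,0.718,-0.697,0.044,0,0,-0.6,1,0.718,-0.697,0.044,0,0,-0.613,1,0.718,-0.697,0.044,0,0,-0.613,1,0.718,-0.697,0.044,0,0,-0.613,1,0.718,-0.697,0.044,0,0,-0.613,1,0.718,-0.697,0.044,0,0,-0.613]
}}

```text
time_s: 2.6
position: [0.451, -0.0205, 0.3984]
tool_rot: [[0.638, 0.77, -0.0], [0.77, -0.638, 0.001], [0.001, -0.001, -1.0]]
ft_force: [-0.2, -0.3, -0.4]
grip_width: 0.0855
```

```bash
python3 - <<'E'
from h import *
s=env.observe();print(s['time_s'],s['position'],s['q'])
plan([.5345,.281,.20],toolrot(-40.1)); 
E
```

```text
2.6 [ 0.45098936 -0.02047971  0.39841669] [-1.77198842e+01  7.53093898e+00  6.63177082e+01  5.82766178e-02
  1.06189147e+02  2.19719249e+01]
shift [ 0.951 -0.427  0.662] turn [-0.001 -0.001  0.009]
```

Call:
{"method": "step_arm", "body": {
  "steps": [1,0.951,-0.427,0.55,0,0,0.009,1,0.951,-0.427,0.55,0,0,0.009,1,0.951,-0.427,0.55,0,0,0.009,1,0.951,-0.427,0.55,0,0,0.009,1,0.951,-0.427,0.55,0,0,0.009,1,0.951,-0.427,0.55,0,0,0.009,1,0.951,-0.427,0.55,0,0,0.009,1,0.951,-0.427,0.55,0,0,0.009,1,0.951,-0.427,0.55,0,0,0.009,1,0.951,-0.427,0.55,0,0,0.009]
}}

```text
time_s: 3.6
position: [0.5362, 0.2746, 0.2348]
tool_rot: [[0.65, 0.76, 0.001], [0.76, -0.65, -0.0], [0.001, 0.001, -1.0]]
ft_force: [-0.1, -0.4, 0.6]
grip_width: 0.0855
```

```bash
python3 - <<'E'
from h import *
s=env.observe();print(s['time_s'],s['position'],s['q'])
c=imaging.get_calibration('wrist')
p,d=save('wrist','w1.png'); np.save('w1.npy',d); q=proj('wrist',[[.535,.281,.096]]); print(q)
v,u=np.nonzero(d>0); P=deproj('wrist',np.c_[u,v],d[v,u],c['world_from_camera'])
g=P[(P[:,2]>.055)&(P[:,2]<.12)&(np.hypot(P[:,0]-.535,P[:,1]-.28)<.05)]
if len(g): 
  print(len(g),g.mean(0),g.min(0),g.max(0)); t=g[g[:,2]>np.percentile(g[:,2],98)-.006]; print(len(t),t.mean(0),cv2.minAreaRect(t[:,:2].astype(np.float32)))
print(imaging.pinpoint('wrist','tray_grip')[:2])
E
```

```text
3.6 [0.53619708 0.27461407 0.23475196] [ 1.58822755e+01  2.68326487e+01  6.46131050e+01 -2.30409992e-02
  8.84778085e+01  5.64479785e+01]
[[247.50623206 173.11495148]]
394 [0.53770012 0.28324905 0.09399115] [0.52228135 0.2659977  0.05514242] [0.54933621 0.29622914 0.09910283]
341 [0.53633336 0.2816809  0.09694069] ((0.535715639591217, 0.2812672257423401), (0.033876609057188034, 0.010383673012256622), 49.42826461791992)
[{'pixel': [248.1, 169.6], 'score': 0.74}]
```

View pics/w1.png

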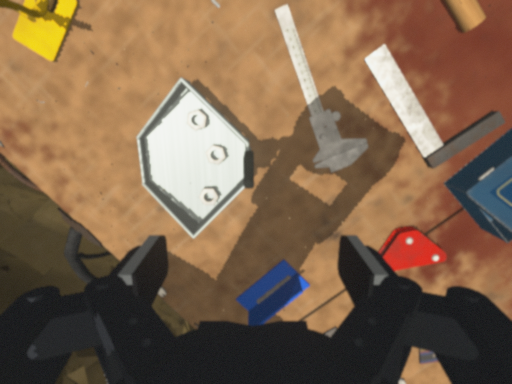

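The wrist picture shows the grip at (248,170), the three nuts at (200,118), (218,152) and (210,195), and the mouth on the left. It agrees with the earlier fit.

```bash
python3 - <<'E'
from h import *
s=env.observe();print(s['time_s'],s['position'])
plan([.5355,.2813,.073],toolrot(-40.4)); 
E
```

```text
3.7 [0.53610838 0.27460408 0.23514336]
shift [ 0.015 -0.017  0.54 ] turn [ 0.002 -0.002 -0.004]
```

Call:
{"method": "step_arm", "body": {
  "steps": [1,0.015,-0.017,0.12,0,0,0,1,0.015,-0.017,0.25,0,0,0,1,0.015,-0.017,0.36,0,0,0,1,0.015,-0.017,0.45,0,0,0,1,0.015,-0.017,0.51,0,0,0,1,0.015,-0.017,0.54,0,0,0,1,0.015,-0.017,0.54,0,0,0,1,0.015,-0.017,0.54,0,0,0]
}}

```text
time_s: 4.5
position: [0.5354, 0.2825, 0.0731]
tool_rot: [[0.65, 0.76, 0.002], [0.76, -0.65, 0.001], [0.002, 0.001, -1.0]]
ft_force: [-0.6, -0.0, -0.1]
grip_width: 0.0854
```

```bash
python3 - <<'E'
from h import *
s=env.observe();print(s['time_s'],s['position'],s['ft_force'])
plan([.5355,.2813,.073],toolrot(-40.4)); save('wrist','w2.png');save('scene','s2.png')
E
```

```text
4.5 [0.53540207 0.2825449  0.07314502] [-0.63887123 -0.03759523 -0.07375128]
shift [-0.003  0.003  0.   ] turn [ 0.001 -0.002 -0.003]
```

View pics/s2.png

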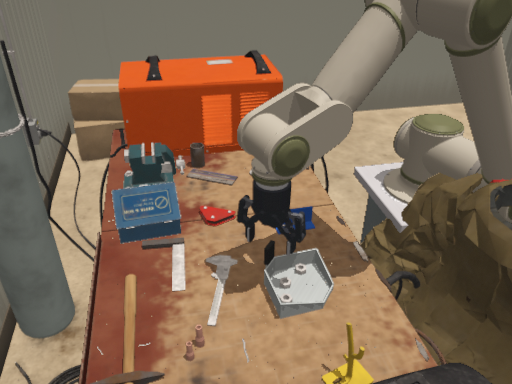

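View pics/w2.png

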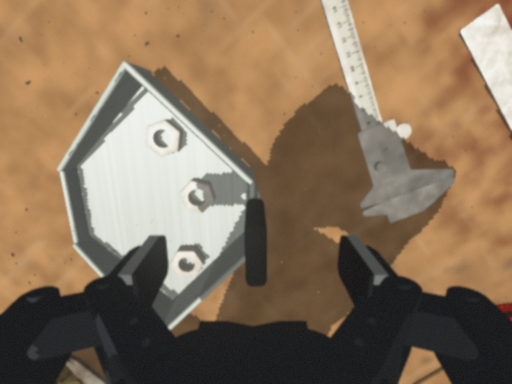

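The fingers straddle the black grip, with the grip at (256,240) between pads at x of about 150 and 355. I'll close on it now.

Call:
{"method": "step_arm", "body": {
  "steps": [0,0,0,0,0,0,0,0,0,0,0,0,0,0,0,0,0,0,0,0,0,0,0,0,0,0,0,0,0,0,0,0,0,0,0,0,0,0,0,0,0,0,0,0,0,0,0,0,0,0,0,0,0,0,0,0,0,0,0,0,0,0,0,0,0,0,0,0,0,0],
  "grip_force": 80
}}

```text
time_s: 5.6
position: [0.5349, 0.2828, 0.0721]
tool_rot: [[0.649, 0.761, 0.001], [0.761, -0.649, 0.0], [0.001, 0.0, -1.0]]
ft_force: [0.1, -0.7, 5.9]
grip_width: 0.0092
```

```bash
python3 - <<'E'
from h import *
s=env.observe();print(s['time_s'],s['position'],s['ft_force'],s['grip_width'])
plan(s['position']+[0,0,.14],s['tool_rot'])
E
```

```text
5.6 [0.534909   0.2827756  0.07211871] [ 0.08755223 -0.70254467  5.92825193] 0.009185566507901404
shift [ 0.     0.    -0.467] turn [0. 0. 0.]
```

Call:
{"method": "step_arm", "body": {
  "steps": [0,0,0,-0.01,0,0,0,0,0,0,-0.03,0,0,0,0,0,0,-0.06,0,0,0,0,0,0,-0.11,0,0,0,0,0,0,-0.17,0,0,0,0,0,0,-0.24,0,0,0,0,0,0,-0.31,0,0,0,0,0,0,-0.36,0,0,0,0,0,0,-0.39,0,0,0,0,0,0,-0.4,0,0,0]
}}

```text
time_s: 6.6
position: [0.5348, 0.2828, 0.1928]
tool_rot: [[0.649, 0.761, 0.001], [0.761, -0.649, 0.0], [0.001, 0.001, -1.0]]
ft_force: [0.9, -0.9, -4.1]
grip_width: 0.0092
```

```bash
cat > look.py <<'E'
from h import *
import sys
n=sys.argv[1]
s=env.observe();print(s['time_s'],s['position'],s['ft_force'],s['grip_width']); print(s['tool_rot'].round(3).tolist())
p,d=save('wrist','w%s.png'%n); np.save('w%s.npy'%n,d)
p2,d2=save('scene','s%s.png'%n); np.save('s%s.npy'%n,d2)
cv2.imwrite('pics/c%s.png'%n,np.hstack([cv2.resize(p,(400,300)),cv2.resize(p2,(400,300))]))
E
python3 look.py 3
```

```text
6.6 [0.53477517 0.2828187  0.19279684] [ 0.85117245 -0.94262729 -4.08543415] 0.009191782191708426
[[0.649, 0.761, 0.001], [0.761, -0.649, 0.0], [0.001, 0.001, -1.0]]
```

View pics/c3.png

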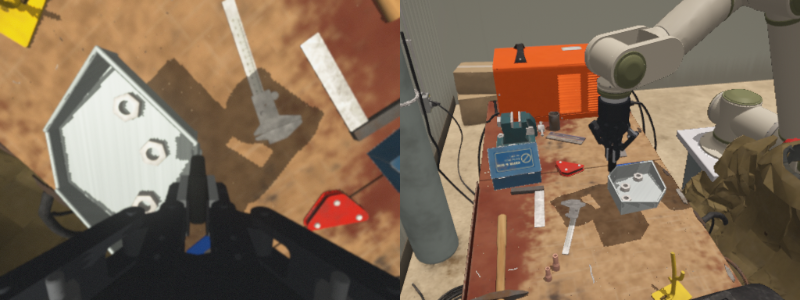

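```bash
cat >> h.py <<'E'
def lvl(name,d,T):
    # find tray floor plane in tool frame from depth image, robust
    s=env.observe(); R=s['tool_rot'];p=s['position']
    v,u=np.nonzero(d>0); P=deproj(name,np.c_[u,v],d[v,u],T); L=(P-p)@R  # tool frame: y=tray x dir, z=-tray z
    tx=L[:,1]+.0735; ty=L[:,0]; tz=.072-L[:,2]
    return np.c_[tx,ty,tz]
def slope(t):
    m=(t[:,0]>-.055)&(t[:,0]<.04)&(abs(t[:,1])<.06-np.maximum(0,t[:,0]))&(abs(t[:,2])<.03); q=t[m]
    for _ in range(6):
        A=np.c_[q[:,0],q[:,1],np.ones(len(q))]; x=np.linalg.lstsq(A,q[:,2],rcond=None)[0]; r=q[:,2]-A@x; k=abs(r)<max(.003,1.5*np.median(abs(r))); 
        q=q[k]
    print('slope x,y deg',np.degrees(np.arctan(x[:2])),'floor z',x[2],len(q),m.sum())
    return x
E
python3 - <<'E'
from h import *
for n,f in (('wrist','w3.npy'),('scene','s3.npy')):
    slope(lvl(n,np.load(f),imaging.get_calibration(n)['world_from_camera']))
Rt=toolrot(-5.2,0); 
lip=np.array([.428,-.061,0])+.092*np.array([.996,-.09,0]); lip[2]=.10
def tcp(tilt,l): 
    Rq=toolrot(-5.2,tilt); return l+.139*Rq[:,1]+.055*-Rq[:,2]
for t in (0,30): print(t,tcp(t,lip))
print(lip)
E
```

```text
slope x,y deg [0.14079315 0.00455655] floor z 0.0040385081061915865 12445 15621
slope x,y deg [0.21022192 0.76308633] floor z 0.004110919280281829 904 1411
0 [ 0.65805993 -0.08187793  0.155     ]
30 [ 0.61212728 -0.07769773  0.2171314 ]
[ 0.519632 -0.06928   0.1     ]
```

The tray is level and has not slipped in the grip. I'll carry it gently toward the tee, turning it on the way.

Call:
{"method": "step_arm", "body": {
  "steps": [0,-0.007,0.01,-0.001,0,0,-0.008,0,-0.026,0.035,-0.003,0,0,-0.028,0,-0.051,0.07,-0.006,0,0,-0.055,0,-0.084,0.115,-0.01,0,0,-0.091,0,-0.124,0.17,-0.015,0,0,-0.134,0,-0.168,0.229,-0.021,0,0,-0.181,0,-0.22,0.299,-0.027,0,0,-0.236,0,-0.271,0.369,-0.033,0,0,-0.291,0,-0.322,0.439,-0.04,0,0,-0.346,0,-0.366,0.499,-0.045,0,0,-0.394]
}}

```text
time_s: 7.7
position: [0.5773, 0.1005, 0.2047]
tool_rot: [[0.385, 0.923, -0.001], [0.923, -0.385, -0.0], [-0.0, -0.001, -1.0]]
ft_force: [0.1, 0.0, -4.3]
grip_width: 0.009
```

```bash
python3 - <<'E'
from h import *
s=env.observe();print(s['time_s'],s['position'],s['qvel'].round(1))
# commanded base estimate
R0=np.array([[.649,.761,0],[.761,-.649,0],[0,0,-1]]);p0=np.array([.5348,.2828,.1928])
pc=p0+R0@(np.array([-.366,.499,-.045])*.3);Rc=R0@Ro.from_rotvec([0,0,-.394*45],degrees=True).as_matrix()
print(pc); plan([.62,-.078,.22],toolrot(-5.2),(pc,Rc))
E
```

```text
7.7 [0.57730696 0.10052056 0.20465059] [-21.2   0.4  -3.    0.2   2.6 -42.5]
[0.5774615 0.1020869 0.2063   ]
shift [-0.499  0.363 -0.046] turn [ 0.    0.   -0.39]
```

Call:
{"method": "step_arm", "body": {
  "steps": [0,-0.06,0.044,-0.006,0,0,-0.047,0,-0.125,0.091,-0.012,0,0,-0.098,0,-0.195,0.142,-0.018,0,0,-0.152,0,-0.265,0.193,-0.024,0,0,-0.207,0,-0.33,0.24,-0.03,0,0,-0.258,0,-0.39,0.284,-0.036,0,0,-0.305,0,-0.439,0.319,-0.04,0,0,-0.343,0,-0.472,0.343,-0.043,0,0,-0.369,0,-0.492,0.358,-0.045,0,0,-0.385,0,-0.499,0.363,-0.046,0,0,-0.39]
}}

```text
time_s: 8.7
position: [0.6197, -0.0788, 0.2185]
tool_rot: [[0.091, 0.996, -0.001], [0.996, -0.091, 0.0], [0.0, -0.001, -1.0]]
ft_force: [0.2, -0.1, -4.3]
grip_width: 0.009
```

```bash
python3 look.py 4; python3 - <<'E'
from h import *
slope(lvl('wrist',np.load('w4.npy'),imaging.get_calibration('wrist')['world_from_camera']))
print(env.observe()['q'])
d=np.load('s4.npy');v,u=np.nonzero(d>0);P=deproj('scene',np.c_[u,v],d[v,u])
t=P[(P[:,2]>.02)&(P[:,2]<.06)&(P[:,0]>.38)&(P[:,0]<.46)&(P[:,1]>-.17)&(P[:,1]<.03)]; print(len(t),t.mean(0) if len(t) else 0)
E
```

```text
8.7 [ 0.61971673 -0.07876854  0.2184744 ] [ 0.21801732 -0.14087485 -4.33040849] 0.00902544087153299
[[0.091, 0.996, -0.001], [0.996, -0.091, 0.0], [0.0, -0.001, -1.0]]
slope x,y deg [0.18223205 0.01603377] floor z 0.004005307005123959 12391 15620
[-1.80288103e+01  2.97451257e+01  6.21982159e+01  1.30361809e-02
  8.80925165e+01 -1.28101639e+01]
93 [ 0.42833393 -0.05517001  0.03859015]
```

View pics/c4.png

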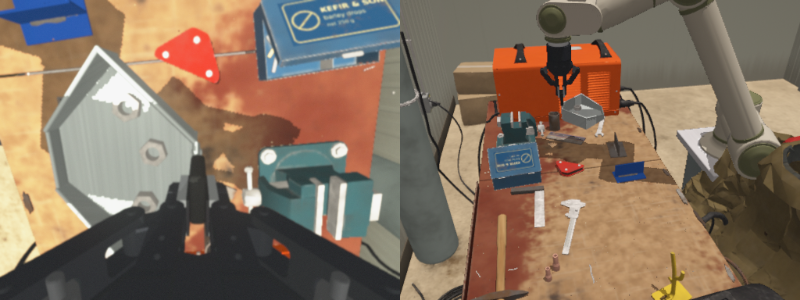

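Call:
{"method": "step_arm", "body": {
  "steps": [0,0,0,0,-0.009,0,0,0,0,0,0,-0.027,0,0,0,0,0,0,-0.049,0,0,0,0,0,0,-0.076,0,0,0,0,0,0,-0.102,0,0,0,0,0,0,-0.129,0,0,0,0,0,0,-0.156,0,0,0,0,0,0,-0.178,0,0,0,0,0,0,-0.191,0,0,0,0,0,0,-0.2,0,0]
}}

```text
time_s: 9.8
position: [0.6197, -0.0781, 0.2191]
tool_rot: [[0.091, 0.984, 0.156], [0.996, -0.09, -0.014], [0.0, 0.157, -0.988]]
ft_force: [-0.5, 0.2, -3.5]
grip_width: 0.0089
```

```bash
python3 - <<'E'
from h import *
s=env.observe();print(s['time_s'],s['position'],s['tool_rot'].round(3).tolist(),np.degrees(np.arcsin(s['tool_rot'][2,1])))
E
```

```text
9.8 [ 0.61968172 -0.07814664  0.21911758] [[0.091, 0.984, 0.156], [0.996, -0.09, -0.014], [0.0, 0.157, -0.988]] 9.031841408882734
```

Call:
{"method": "step_arm", "body": {
  "steps": [0,0,0,0,-0.011,0,0,0,0,0,0,-0.022,0,0,0,0,0,0,-0.033,0,0,0,0,0,0,-0.044,0,0,0,0,0,0,-0.055,0,0,0,0,0,0,-0.066,0,0,0,0,0,0,-0.075,0,0,0,0,0,0,-0.082,0,0,0,0,0,0,-0.089,0,0,0,0,0,0,-0.096,0,0]
}}

```text
time_s: 10.8
position: [0.6198, -0.0781, 0.2191]
tool_rot: [[0.091, 0.969, 0.23], [0.996, -0.088, -0.021], [-0.0, 0.231, -0.973]]
ft_force: [-0.5, 0.6, -3.2]
grip_width: 0.0088
```

Call:
{"method": "step_arm", "body": {
  "steps": [0,0,0,0,-0.007,0,0,0,0,0,0,-0.014,0,0,0,0,0,0,-0.021,0,0,0,0,0,0,-0.028,0,0,0,0,0,0,-0.035,0,0,0,0,0,0,-0.042,0,0,0,0,0,0,-0.049,0,0,0,0,0,0,-0.056,0,0,0,0,0,0,-0.063,0,0,0,0,0,0,-0.07,0,0]
}}

```text
time_s: 11.8
position: [0.6198, -0.0781, 0.2191]
tool_rot: [[0.091, 0.955, 0.283], [0.996, -0.087, -0.026], [0.0, 0.284, -0.959]]
ft_force: [-0.5, -0.1, -4.4]
grip_width: 0.0091
```

```bash
python3 look.py 5
```

```text
11.8 [ 0.61975038 -0.07809614  0.21909036] [-0.48720444 -0.13918868 -4.35350629] 0.009074984389289269
[[0.091, 0.955, 0.283], [0.996, -0.087, -0.026], [0.0, 0.284, -0.959]]
```

View pics/c5.png

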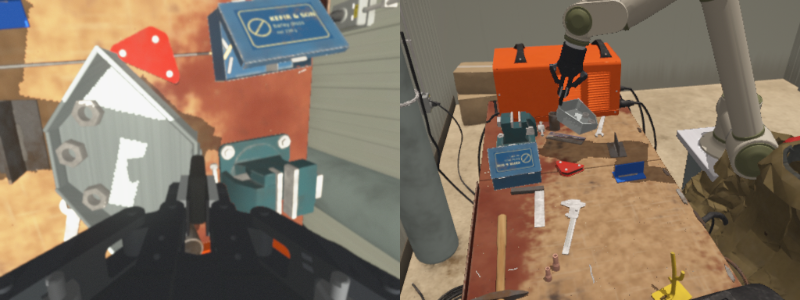

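At 16.5° all three nuts have slid to the mouth, seen at wrist-view pixels (90,112), (72,152) and (95,195). Next I'll tip to about 29°.

```bash
python3 - <<'E'
from h import *
slope(lvl('wrist',np.load('w5.npy'),imaging.get_calibration('wrist')['world_from_camera']))
plan([.613,-.0785,.217],toolrot(-5.2,29))
E
```

```text
slope x,y deg [-0.25743953 -0.01306112] floor z 0.004024962453798156 9432 15944
shift [-0.003 -0.023  0.001] turn [-0.278  0.    -0.   ]
```

Call:
{"method": "step_arm", "body": {
  "steps": [0,0,-0.001,0,-0.01,0,0,0,0,-0.003,0,-0.03,0,0,0,-0.001,-0.006,0,-0.062,0,0,0,-0.001,-0.009,0,-0.1,0,0,0,-0.002,-0.012,0,-0.14,0,0,0,-0.002,-0.015,0,-0.18,0,0,0,-0.002,-0.018,0,-0.216,0,0,0,-0.003,-0.02,0,-0.246,0,0,0,-0.003,-0.022,0,-0.267,0,0,0,-0.003,-0.023,0,-0.278,0,0]
}}

```text
time_s: 12.9
position: [0.6128, -0.0784, 0.2171]
tool_rot: [[0.091, 0.871, 0.483], [0.996, -0.079, -0.044], [0.0, 0.485, -0.875]]
ft_force: [-0.0, -0.6, -4.5]
grip_width: 0.0088
```

Call:
{"method": "step_arm", "body": {
  "steps": [0,0,0,0,0,0,0,0,0,0,0,0,0,0,0,0,0,0,0,0,0,0,0,0,0,0,0,0,0,0,0,0,0,0,0]
}}

```text
time_s: 13.4
position: [0.6132, -0.0784, 0.2172]
tool_rot: [[0.091, 0.871, 0.482], [0.996, -0.079, -0.044], [-0.0, 0.484, -0.875]]
ft_force: [0.2, 1.2, -4.1]
grip_width: 0.0086
```

```bash
python3 look.py 6;  python3 - <<'E'
from h import *
s=env.observe();R=s['tool_rot'];p=s['position']
print('tilt',np.degrees(np.arcsin(R[2,1])),s['qvel'])
x=slope(lvl('wrist',np.load('w6.npy'),imaging.get_calibration('wrist')['world_from_camera']))
lip=p-.139*R[:,1]-.055*-R[:,2]; print('lip',lip)
d=np.load('s6.npy');v,u=np.nonzero(d>0);P=deproj('scene',np.c_[u,v],d[v,u])
t=P[(P[:,2]>.015)&(P[:,2]<.055)&(P[:,0]>.38)&(P[:,0]<.46)&(P[:,1]>-.17)&(P[:,1]<.03)]; l=cv2.fitLine(t[:,:2].astype(np.float32),cv2.DIST_HUBER,0,.01,.01).ravel(); print('tee',len(t),t.min(0),t.max(0),l)
ty=np.array([.09,.996]);tx=np.array([.996,-.09]); e=lip[:2]-[.428,-.061]; print('lip in tee',e@tx,e@ty)
for n in('wrist','scene'):
  # nut positions
  T=np.array(imaging.get_calibration(n)['world_from_camera']);D=np.load(n[0]+'6.npy')
  for r in imaging.pinpoint(n,'nut_1')[:5]:
    u,v=np.round(r['pixel']).astype(int); ray=deproj(n,r['pixel'],1.,T)[0]-T[:3,3]
    o=(p-.0735*R[:,1]+.072*R[:,2]); nz=-R[:,2]; tt=((o+.009*nz-T[:3,3])@nz)/(ray@nz); W=T[:3,3]+tt*ray-o
    print(n,r['score'],r['pixel'],'tray xyz',W@R[:,1],W@R[:,0])
E
```

```text
13.4 [ 0.61318259 -0.07840542  0.21717656] [ 0.16226153  1.22901619 -4.06668334] 0.008609689391740496
[[0.091, 0.871, 0.482], [0.996, -0.079, -0.044], [-0.0, 0.484, -0.875]]
tilt 28.977523327926324 [-0.05110659  0.02449142  0.0933102   0.07675873  0.07011593  0.05992121]
slope x,y deg [-0.53616863 -0.08516474] floor z 0.003984438606689876 10181 16354
lip [ 0.51857592 -0.06981444  0.10171065]
tee 102 [ 0.42073992 -0.11124501  0.01535355] [ 0.43391357 -0.0090037   0.05158931] [ 0.09293094  0.9956726   0.42878675 -0.05572315]
lip in tee 0.0910069187227802 -0.0006273533432021885
wrist 0.87 [99.2, 197.4] tray xyz -0.04417427707167446 0.0023343885415101993
wrist 0.64 [93.5, 164.4] tray xyz -0.04460916346822455 0.028282160886957446
wrist 0.61 [100.3, 227.5] tray xyz -0.047021739235165984 -0.022886745039951764
scene 0.6 [239.1, 164.1] tray xyz -0.051482692565114056 0.004820142097343488
```

View pics/w6.png

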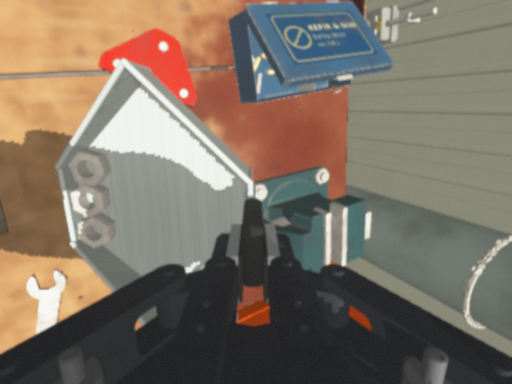

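View pics/s6.png

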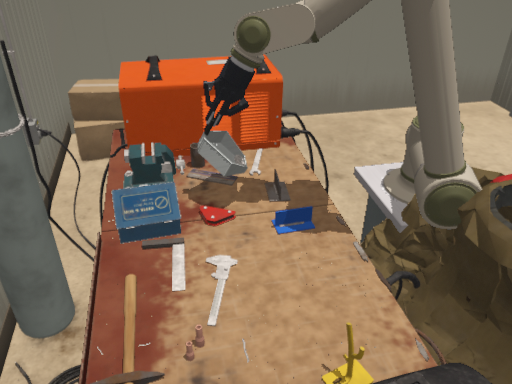

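In the wrist view the three nuts lie side by side against the lip at (92,166), (92,200) and (97,231). The tray is still, tilted about 29°, and all tolerances are met, so I'll hand it in.

```bash
python3 - <<'E'
from h import *
print(close_job())
E
```

```text
the job is handed in; nothing more can be done
None
```

The job is handed in. The arm is holding the tray still and tipped in front of the rusty tee, with all three nuts at the mouth. `close_job()` gave no verdict, so the figures below are my own last checks, taken at 13.4 s of the 45 s allowed.

I gripped the tray by its black grip with 80 N, carried it level past the blue look-alike, and turned it square to the side of the upright plate facing away from the robot. I then tipped it slowly; all three nuts were at the mouth by about 16.5°, and I went on to the final tilt.

| Check | Measured | Allowed |
|---|---|---|
| Tilt, mouth-down | 29° at the tool, tray floor fit within about 0.5° of that | 17 to 43° |
| Lip height | 102 mm | 50 to 150 mm |
| Lip distance from the upright plate | 91 mm | 45 to 140 mm |
| Lip offset from the plate's middle | 1 mm | 45 mm |
| Nut positions, tray x | -44, -45 and -47 mm | below -10 mm |

- **Squareness:** the tray was commanded parallel to the measured plate direction (about -5.2°). I did not measure the tray's own direction separately at the end.
- **Tee:** its plate line measured the same as at the start, within about 1 mm. Its middle came out about 5 mm different along the plate, on a coarser set of points; I put that down to measuring error.
- **Bystanders:** the magnet holder, spanner and coupon looked undisturbed in the pictures, but I did not re-measure them.
- **Disagreements:** the scene camera found only one of the three nuts; its reading there agreed within about 7 mm with the wrist camera, which found all three. The finger opening drifted from 9.2 to 8.6 mm while the grip was held, and the floor fit showed no sign of slip beyond that 0.5°.

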